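Back the gem index head off one ratchet notch

TASK

The stone on the ratchet index head was turned one notch too far. With a fingertip, flip the pawl out of the teeth by its ball-ended thumb lever so that it stays thrown back, push a spoke so that the top of the wheel moves away from the robot by one notch, and flip the pawl down again so that it sits fully home in the next notch, with the tooth resting against it. Do not touch the amber stone on the spindle end, and leave the things lying around where they are.

Things in the scene. Friction and masses are not known exactly. Their poses are not given: they have to be found in the camera images.
- head: grey frame of the index head, fixed to the table; base plate 180 x 85 x 12 mm. Origin on the table top under the spindle, in the ratchet wheel's plane. Its x axis (level) is the way the top of the wheel moves when it turns back, roughly away from the robot; y lies along the spindle (left); z up. Offsets given below are in this frame.
- spindle (a point): point on the spindle axis (along head y) in the ratchet wheel's middle, 100 mm above the table. The steel wheel is 104 mm over its 12 saw teeth, 12 mm thick. 38 mm to its +y side are six radial push spokes, 9 mm thick, 60 degrees apart, with 14 mm black balls at radius 80 mm. The amber stone sits at the -y end.
- spoke_tip (a point): ball centre of the spoke that stands up leaning towards the robot, at the start about 25 degrees short of upright (34 mm to -x of the spindle axis, 72 mm above it, at y +38 mm). Turns with the wheel. Pushed to +x with a fingertip, on the ball or the upper part of the spoke, it turns the wheel back. The next spoke towards the robot is about level at the start.
- wheel (a joint): wheel angle, rad; grows as the wheel turns back (top towards head +x). One notch is 0.5236 rad (30 degrees). At 0 a tooth bears on the seated pawl, which blocks turning back; the start is -0.06 to 0 (slack). One notch back, a tooth bears on the seated pawl at 0.5236. Turning forward is free, the pawl riding over the teeth. It stays where left (friction 0.08 N m).
- pawl (a joint): pawl angle, rad: 0 fully home between the teeth (start), 1.257 thrown right back on its stop; clears the teeth above about 0.25. Moved by its own weight (0.12 kg; about 1 N on the lever): past about 0.75 it falls back and stays at 1.257, below that it falls onto the wheel. Dropped with the wheel at 0.25 to 0.5 it rides on a tooth's slope; pushing the wheel on back brings it home, with a stop at 0.5236.
- pawl_axis (a point): point on the pawl's shaft (along head y), in the plane of the ratchet wheel, 76 mm to +x of the spindle axis, 121 mm above the table. The pawl's nose reaches from here towards the robot into the teeth. The thumb lever stands on the same shaft 50 mm to -y.
- thumb_ball (a point): centre of the 16 mm black ball on the end of the pawl's thumb lever (rod 9 mm thick, 75 mm from the shaft axis, at head y -50 mm). Home: it stands up leaning towards the robot, ball 32 mm to -x of the pawl shaft and 68 mm above it. Thrown back: ball 55 mm to +x and 51 mm above the shaft. Push the lever to +x to lift the pawl, to -x to bring it down.
- pawl_nose (a point): tip of the pawl's nose, in the plane of the ratchet wheel; it enters the teeth from above.
- stone: amber stone 24 x 26 x 48 mm cemented on the -y end of the spindle; it lies along the spindle from head y -48 to -97 mm, 100 mm above the table. Not to be touched. Origin at its inner end.
- tweezers: black tweezers 11 x 128 x 9 mm lying loose to the +y side of the head; leave alone. Origin at the centre of the underside.
- loupe: folded loupe 29 x 39 x 16 mm lying loose to the -y side of the head; leave alone. Origin at the centre of the underside.
- rough_amber: polished amber piece 31 x 49 x 16 mm lying loose at the far +y side; leave alone. Origin at the centre of the underside.

How it is judged (in metres and radians):
On the way, in this order (a step that is already met when the one before it is completed fails the run):
1. the pawl is thrown back out of the teeth, the wheel not yet turned (value of joint pawl above 0.9 rad and value of joint wheel between -0.2 and 0.15 rad), for 0.2 s.
2. the wheel is pushed back past the tooth while the pawl is up (value of joint each of pawl, wheel above 0.25 rad and value of joint wheel below 0.9 rad), for 0.2 s.
At the end, for the whole second after the job is handed in: the pawl is fully home (within 0.06 rad), the wheel stands one notch back with its tooth against the pawl (0.444 to 0.574 rad) and at rest, and the tweezers, loupe and loose amber lie within 15 mm of where they were (value of joint pawl below 0.06 rad and value of joint wheel between 0.4436 and 0.5736 rad and velocity of joint wheel between -0.05 and 0.05 rad/s and distance of each of tweezers, loupe, rough_amber from where it was at the start of the episode below 0.015 m); the robot touches nothing.
It fails at once if the amber stone on the spindle is touched (contact force between stone and the fingers above 0.3 N or contact force between stone and the arm above 0.3 N).
It fails at once if a loose thing is lifted or knocked away (height (world z) of any of tweezers, loupe, rough_amber above 0.03 m or distance of any of tweezers, loupe, rough_amber from where it was at the start of the episode above 0.03 m).
It fails at once if the wheel is turned back two notches or more (value of joint wheel above 0.9972 rad).
It also fails if it takes over 54 s, if anything falls off the work surface, if the arm or the gripper's body presses on something with over 40 N, if the wrist force passes 120 N, or if a joint passes its speed limit or range.

ROBOT

A 6-joint arm with a two-finger parallel gripper is mounted at the origin on a cart in front of the work surface, level with it; the furniture and walls round the work are solid. World frame = base frame: x ahead of the robot, y to its left, z up, the work surface at z = 0. Lengths are in mm, angles in rad, forces in N, time in s.
With the tool pointing down it reaches from about 300 to 775 mm from the base axis. Payload 14.6 kg.
Tool frame: the origin (TCP) lies midway between the tips of the shut fingers; the grasp point (between the pads) lies 19 mm behind it; y points along the fingers, z is the direction in which the jaws open and shut, and the axes are right-handed (so a half turn about y gives the same grasp; the last joint's range is limited). The gripper opens to 94 mm and grips with 3 to 60 N. Pads are 16 mm wide; open, the fingers measure 119 mm over their backs; the gripper's body (75 mm by 177 mm) begins 78 mm behind the grasp point.
Start: joints at [-1.301, 0.3, 1.521, -0, 1.321, -0.067], TCP at [181.75, -519.091, 169.846] pointing down, gripper open.
Joint ranges: [-3.03, 3.03], [-0.79, 2.21], [0.23, 2.52], [-1.04, 4.18], [0, 3.07], [-2.55, 2.55]. Speed limits (rad/s): [2.22, 2.22, 2.57, 3.14, 3.14, 3.14].

INTERFACE

Orientations are given as [roll, pitch, yaw] about the fixed x, y, z axes, in that order (R = Rz(yaw) Ry(pitch) Rx(roll)).
In Python, from cell import manip gives the robot as it stands.
- The arm moves only by the tool play_rows, never from a script. Its argument "series" is a list of rows, each a list of 3 entries, a list of its own where there are three numbers: the shift along the tool's x, y, z in m, then the turn about the tool's y in rad, then the closure, from 0 (fully open) to 1 (shut). In form: [[[dx, dy, dz], twist, grip], ...]. A call has 1 to 20 rows; each row is the pose to reach, as a shift and turn from the pose measured when the call began, along the tool's axes at that moment; what a row does not reach only later rows make up. A row lasts 1/10 s, in which the tool goes at most 50 mm and 8.59 degrees, less where a joint would pass 70% of its speed; a pose out of reach is approached as far as the arm can. A call with a gripper value outside its range is refused whole. The fingers move at their own pace and stop on an object; "squeeze" is the grip in N (left out, the last holds). Time passes only in rows, so rows that repeat a pose let the fingers close. It gives the time, the measured TCP pose, the force and the opening at its end, in the units of the state.
- manip.read_state(): the state, without advancing time (a new reading comes with each control period).
- manip.camera(name): name is "scene" or "top"; returns the picture (384x512x3 uint8, red, green, blue); there is no depth.
- manip.camera_params(name): a dict with "K" (3x3 intrinsics, pixels), "rvec" (rotation vector, rad) and "tvec" (3), from world to camera coordinates, as OpenCV has them. Camera axes: x right, y down, z forward; pixel columns grow to the right and rows downward; lengths in mm; the calibration is good to about 2 mm. A picture is of the moment at which its call begins. camera_params takes no time and is no camera call.
- manip.sign_off(): hands the job in, once; it reports no verdict.
The state is a dict: "clock": time; "joints": joint angles; "qd": joint speeds; "effort": joint torques, N m; "eef_pos": TCP position; "eef_rot": TCP orientation; "wrist_force": force on the tool from outside, world axes, zero at the start; "moment": the same for the moment, N m; "finger_gap": finger opening in mm.
Only numpy, scipy, OpenCV 4.12 (cv2) and the standard library are available. Lean on these libraries where they do the work, as an engineer would, in place of code of your own. Each camera call takes 0.05 s, during which the arm holds its last target. There are 200 camera calls.

## Working session

There is one attempt and no reset: what is moved stays moved. The work goes in short steps, Python scripts to look and compute and a tool call to move; the robot and the scene stay as the last step left them, time stands still between calls to the robot, and variables do not carry over. Pictures are saved under pics/ and viewed, about 8 in all and at most 12, crops included, and the job is handed in when it is done.

Besides the shell and the picture viewer there is one more tool, called after "Call:" in YAML: its name, and indented under it one key for each argument. play_rows: Moves the arm, as the interface text tells. Its arguments: {"type":"object","properties":{"series":{"type":"array","items":{"type":"array"}},"squeeze":{"type":"number"}},"required":["series"]}

```bash
mkdir -p pics
python3 - <<'E'
from cell import manip
import cv2
for n in("scene","top"):
    im=manip.camera(n); cv2.imwrite(f"pics/{n}0.png",cv2.cvtColor(im,cv2.COLOR_RGB2BGR))
    print(n,manip.camera_params(n))
print(manip.read_state())
E
```

```text
scene {'K': array([[484.41600008,   0.        , 248.41157249],
       [  0.        , 484.41600008, 189.7101003 ],
       [  0.        ,   0.        ,   1.        ]]), 'rvec': array([ 0.97663668, -2.51121448,  0.97723877]), 'tvec': array([417.99149413, 340.10626874, 851.06372511])}
top {'K': array([[352.58388769,   0.        , 251.08760407],
       [  0.        , 352.58388769, 191.88582274],
       [  0.        ,   0.        ,   1.        ]]), 'rvec': array([ 2.17825458, -2.23634633,  0.0299747 ]), 'tvec': array([ 53.98039358, 525.76816553, 973.28749247])}
{'clock': 0.1, 'joints': array([-1.30057293e+00,  3.00388381e-01,  1.52150522e+00, -1.92085489e-05,
        1.32065989e+00, -6.66272694e-02]), 'qd': array([ 0.00020351, -0.00013353, -0.00276179,  0.0018962 ,  0.00061849,
        0.00041985]), 'effort': array([ 4.76703008e-04, -5.32640076e+01, -3.53286874e+01,  7.09053339e-02,
        2.34634493e-02, -6.70836562e-05]), 'eef_pos': array([ 181.69385215, -518.85300625,  169.36379921]), 'eef_rot': array([-1.57175627e+00,  4.54058314e-05, -2.80473725e+00]), 'wrist_force': array([ 0.20344577, -0.0937491 , -0.4005361 ]), 'moment': array([ 0.00634397, -0.02336694,  0.03959625]), 'finger_gap': 94.07701090438057}
```

View pics/scene0.png

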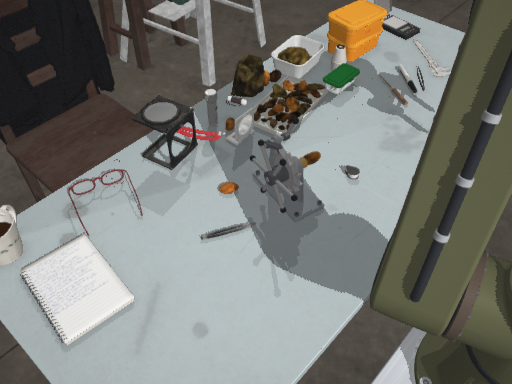

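View pics/top0.png

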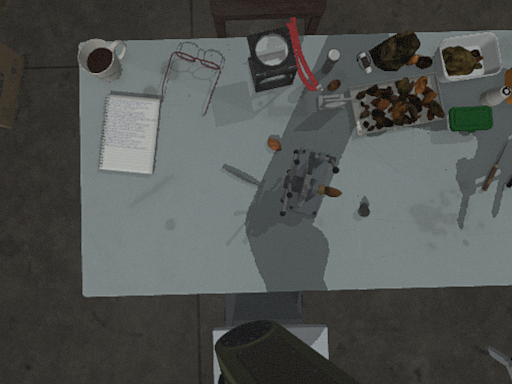

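Scene view: the head is near (285,180), with the stone at (311,158). Top view: head near (308,183), stone at (329,191), tweezers (240,175), loupe (364,207), amber piece (274,144). Next I'll enlarge both crops.

Run:
```python
import cv2
a=cv2.imread("pics/scene0.png")[130:225,235:335]
b=cv2.imread("pics/top0.png")[138:228,265:355]
for n,i in(("sc",a),("tc",b)):
    i=cv2.resize(i,None,fx=6,fy=6,interpolation=cv2.INTER_CUBIC)
    i=cv2.convertScaleAbs(i,alpha=1.5,beta=20)
    cv2.imwrite(f"pics/{n}.png",i)
```

```text
(no output)
```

View pics/sc.png

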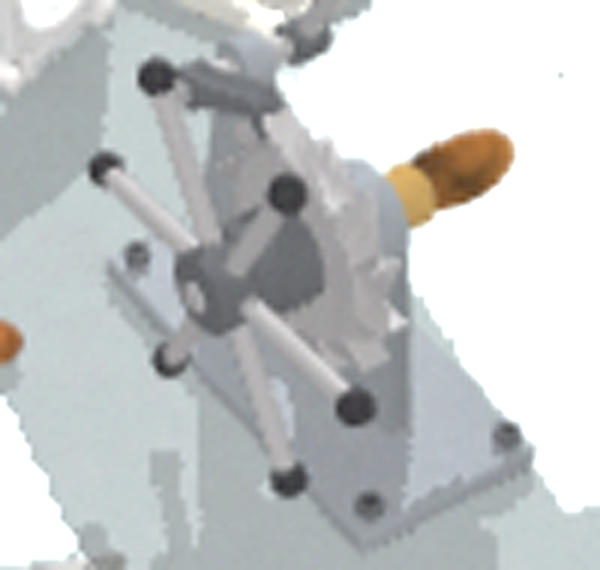

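View pics/tc.png

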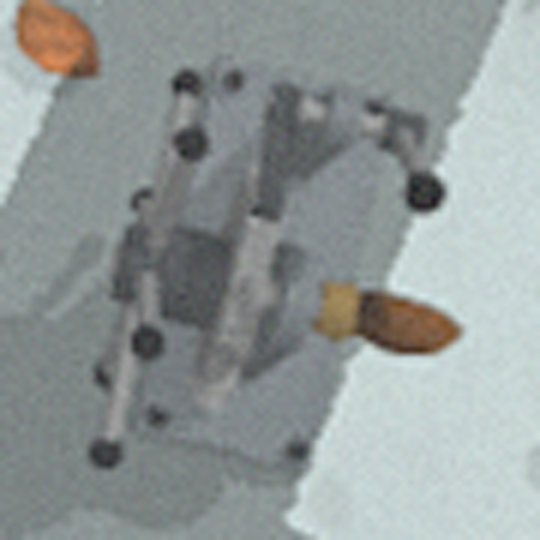

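Crop readings (6x).
- **Scene:** spoke balls at (288,195), (158,77), (355,407), (105,168), (290,480) and (170,358); thumb ball at (305,40).
- **Top:** spoke balls at (148,342), (105,453), (190,143) and (186,82); thumb ball at (425,190).

I'll fit the head pose to these.

```bash
cat > h.py <<'E'
import numpy as np,cv2
from cell import manip
from scipy.optimize import least_squares
P={n:manip.camera_params(n) for n in("scene","top")}
def proj(n,X):
    p=P[n];return cv2.projectPoints(np.array(X,float),p["rvec"],p["tvec"],p["K"],None)[0][:,0]
def W(q,X):
    c,s=np.cos(q[2]),np.sin(q[2]);X=np.atleast_2d(X)
    return np.c_[q[0]+c*X[:,0]-s*X[:,1],q[1]+s*X[:,0]+c*X[:,1],X[:,2]]
def ball(deg,w): a=np.radians(deg)+w; return [80*np.sin(a),38,100+80*np.cos(a)]
E
python3 - <<'E'
from h import *
sc={-25:(288,195),35:(158,77),-85:(355,407),95:(105,168),-145:(290,480),155:(170,358),'t':(305,40)}
tp={-25:(148,342),-85:(105,453),35:(190,143),95:(186,82),'t':(425,190)}
def f(q,full=0):
    r=[]
    for n,d,o in(("scene",sc,(235,130)),("top",tp,(265,138))):
        for k,v in d.items():
            X=[44,-50,189] if k=='t' else ball(k,q[3])
            r.append(proj(n,W(q,[X]))[0]-(np.array(v)/6+o-0.4))
    return np.array(r) if full else np.ravel(r)
s=least_squares(f,[500,0,0,0],loss='soft_l1')
print(s.x,f(s.x,1).round(1).tolist()); q=s.x
for n,X in dict(spoke=ball(-25,q[3]),thumb=[44,-50,189],thrown=[131,-50,172],paxis=[76,0,121],stone1=[0,-97,100]).items(): print(n,W(q,X).round(1), np.hypot(*W(q,X)[0,:2]).round())
E
```

```text
[ 5.38698901e+02 -9.23385209e+01 -2.50284795e-01  6.26976750e+00] [[0.3, 0.2], [0.0, 0.3], [0.4, 0.2], [0.1, 0.2], [0.0, -0.1], [-0.0, 0.2], [9.5, -16.2], [-0.5, -0.2], [-0.1, -0.6], [-0.2, -0.3], [-0.2, -0.2], [-0.4, -0.3]]
spoke [[514.4 -46.9 172. ]] 517.0
thumb [[ 568.9 -151.7  189. ]] 589.0
thrown [[ 653.2 -173.2  172. ]] 676.0
paxis [[ 612.3 -111.2  121. ]] 622.0
stone1 [[ 514.7 -186.3  100. ]] 547.0
```

```bash
cat >> h.py <<'E'
from scipy.spatial.transform import Rotation as R
q=np.array([538.7,-92.3,-0.2503])
def st():
    s=manip.read_state(); Rm=R.from_euler('xyz',s["eef_rot"]).as_matrix()
    p=np.array(s["eef_pos"]);c,sn=np.cos(q[2]),np.sin(q[2]);d=p-[q[0],q[1],0]
    print("t",s["clock"],"head",np.round([c*d[0]+sn*d[1],-sn*d[0]+c*d[1],d[2]],1),"rot",s["eef_rot"].round(3),"gap",s["finger_gap"].round(1),"F",s["wrist_force"].round(1),"j",s["joints"].round(2))
    return p,Rm
def to(X):
    p,Rm=st(); print("shift m",(Rm.T@(W(q,X)[0]-p)/1000).round(4))
E
python3 - <<'E'
from h import *
to([10,-50,270])
E
```

```text
Traceback (most recent call last):
  File "h.py", line 19, in to
    p,Rm=st(); print("shift m",(Rm.T@(W(q,X)[0]-p)/1000).round(4))
         ~~^^
  File "h.py", line 16, in st
    print("t",s["clock"],"head",np.round([c*d[0]+sn*d[1],-sn*d[0]+c*d[1],d[2]],1),"rot",s["eef_rot"].round(3),"gap",s["finger_gap"].round(1),"F",s["wrist_force"].round(1),"j",s["joints"].round(2))
                                                                                                                    ^^^^^^^^^^^^^^^^^^^^^
AttributeError: 'float' object has no attribute 'round'
```

```bash
sed -i 's/s\["finger_gap"\].round(1)/round(s["finger_gap"],1)/' h.py
python3 - <<'E'
from h import *
to([10,-50,270])
E
```

```text
t 0.1 head [-240.2 -501.7  169.4] rot [-1.572  0.    -2.805] gap 94.1 F [ 0.2 -0.1 -0.4] j [-1.3   0.3   1.52 -0.    1.32 -0.07]
shift m [-0.4586 -0.1004 -0.2375]
```

Call:
play_rows:
  series:
    - [[0,-0.05,0],0,1]
    - [[0,-0.1,0],0,1]
    - [[-0.04,-0.1,-0.02],0.05,1]
    - [[-0.08,-0.1,-0.04],0.1,1]
    - [[-0.12,-0.1,-0.06],0.15,1]
    - [[-0.16,-0.1,-0.083],0.2,1]
    - [[-0.2,-0.1,-0.104],0.25,1]
    - [[-0.24,-0.1,-0.124],0.3,1]
    - [[-0.28,-0.1,-0.145],0.35,1]
    - [[-0.32,-0.1,-0.166],0.4,1]
    - [[-0.36,-0.1,-0.187],0.45,1]
    - [[-0.4,-0.1,-0.207],0.5,1]
    - [[-0.43,-0.1,-0.223],0.55,1]
    - [[-0.4586,-0.1,-0.2375],0.587,1]
    - [[-0.4586,-0.1,-0.2375],0.587,1]
    - [[-0.4586,-0.1,-0.2375],0.587,1]
    - [[-0.4586,-0.1,-0.2375],0.587,1]
  squeeze: 40

```text
clock: 1.8
eef_pos: [535.5, -143.9, 269.5]
eef_rot: [-1.572, -0.001, 2.891]
wrist_force: [0.9, -0.8, -0.4]
finger_gap: 0.7
```

Run:
```python
from h import *
to([10,-50,175])
```

```text
t 1.8 head [  9.7 -50.8 269.5] rot [-1.572e+00 -1.000e-03  2.891e+00] gap 0.7 F [ 0.9 -0.8 -0.4] j [-0.33  0.26  1.35  0.    1.54  1.49]
shift m [-0.0004  0.0945 -0.0007]
```

Call:
play_rows:
  series:
    - [[0,0.045,0],0,1]
    - [[0,0.09,0],0,1]
    - [[0,0.0945,0],0,1]
    - [[-0.008,0.0945,0],0,1]
    - [[-0.016,0.0945,0],0,1]
    - [[-0.022,0.0945,0],0,1]
    - [[-0.028,0.0945,0],0,1]
    - [[-0.034,0.0945,0],0,1]
    - [[-0.04,0.0945,0],0,1]
    - [[-0.04,0.0945,0],0,1]
    - [[-0.04,0.0945,0],0,1]

```text
clock: 2.9
eef_pos: [574.2, -153.7, 174.9]
eef_rot: [-1.572, -0.001, 2.891]
wrist_force: [-0.2, 0.1, 0.4]
finger_gap: 0.2
```

Run:
```python
from h import *
st()
a=[manip.camera(n) for n in("scene","top")]
x,y=proj("scene",W(q,[60,0,150]))[0].astype(int); u,v=proj("top",W(q,[60,0,150]))[0].astype(int)
c=np.hstack([a[0][y-65:y+65,x-65:x+65],a[1][v-65:v+65,u-65:u+65]])
print(x,y,u,v)
c=cv2.convertScaleAbs(cv2.resize(c,None,fx=3,fy=3,interpolation=2),alpha=1.4,beta=20)
cv2.imwrite("pics/p1.png",c[:,:,::-1])
```

```text
t 2.9 head [ 49.6 -50.7 174.9] rot [-1.572e+00 -1.000e-03  2.891e+00] gap 0.2 F [-0.2  0.1  0.4] j [-0.32  0.4   1.38  0.    1.37  1.5 ]
271 138 312 159
```

View pics/p1.png

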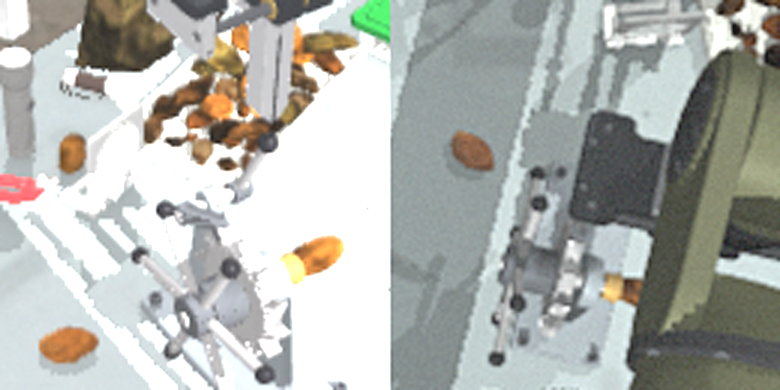

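The scene crop shows the finger at the thumb ball, around (268,142), so about pixel (295.3,120.3). I'll check which pawl angle that corresponds to.

Run:
```python
from h import *
o=np.array([206,73])
f=lambda X:((proj("scene",W(q,X))[0]-o)*3+1).round(0)
for p in(0,.2,.4,.6,.8,1.257):
    a=np.radians(-25.2)+p
    print(p,f([76+75*np.sin(a),-50,121+75*np.cos(a)]))
print("tcp",f([49.6,-50.7,174.9]), "tcp+z40",f([49.6,-50.7,214.9]),"shaft",f([76,-50,121]))
p=manip.camera_params("scene");Rm=cv2.Rodrigues(p["rvec"])[0];print("cam pos",-Rm.T@p["tvec"])
```

```text
0 [268. 142.]
0.2 [257. 127.]
0.4 [245. 114.]
0.6 [233. 104.]
0.8 [221.  98.]
1.257 [199.  99.]
tcp [263. 153.] tcp+z40 [266. 109.] shaft [238. 189.]
cam pos [ 77.9180414  518.62964704 860.02947359]
```

Run:
```python
from h import *
a=manip.camera("scene")[78:148,260:330]
c=cv2.convertScaleAbs(cv2.resize(a,None,fx=8,fy=8,interpolation=2),alpha=1.0,beta=10)
cv2.imwrite("pics/p2.png",c[:,:,::-1])
for X in([49.6,-50.7,174.9],[44,-50,189],[76,-50,121]): print((proj("scene",W(q,X))[0]-[260,78])*8+4)
```

```text
[270.23983047 369.2222578 ]
[283.46404012 340.70974494]
[203.0604065  466.50116466]
```

View pics/p2.png

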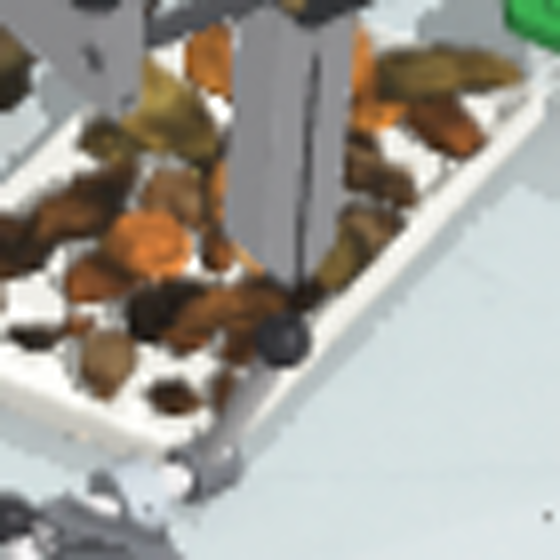

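Run:
```python
from h import *
a=manip.camera("top")[100:200,290:400]
c=cv2.convertScaleAbs(cv2.resize(a,None,fx=6,fy=6,interpolation=2),alpha=1.4,beta=25)
cv2.imwrite("pics/p3.png",c[:,:,::-1])
p=manip.camera_params("top");Rm=cv2.Rodrigues(p["rvec"])[0];print("top cam pos",-Rm.T@p["tvec"])
for z in(272,330):
  for d in((37,88),(-37,88),(37,-88)):
    X=[49.6+d[0],-50.7+d[1],z]
    print(z,d,((proj("top",W(q,X))[0]-[290,100])*6+3).round(),"scene p1",((proj("scene",W(q,X))[0]-[206,73])*3+1).round())
# ray of seen tip
p=P["scene"];Rm=cv2.Rodrigues(p["rvec"])[0];C=-Rm.T@p["tvec"]
d=Rm.T@np.linalg.inv(p["K"])@[296.6,113.1,1]
for z in(160,175,190,204,215):
    w=C+d*(z-C[2])/d[2]; e=w-[q[0],q[1],0];c,s=np.cos(q[2]),np.sin(q[2]); print(z,w.round(),"head",np.round([c*e[0]+s*e[1],-s*e[0]+c*e[1]]))
```

```text
top cam pos [500.11702885  40.21544718 987.37037885]
272 (37, 88) [107. 215.] scene p1 [134.  58.]
272 (-37, 88) [ 60. 427.] scene p1 [196. 115.]
272 (37, -88) [614. 330.] scene p1 [338. -23.]
330 (37, 88) [137. 181.] scene p1 [133. -16.]
330 (-37, 88) [ 85. 411.] scene p1 [198.  40.]
330 (37, -88) [688. 305.] scene p1 [346. -95.]
160 [ 603. -203.  160.] head [ 90. -91.]
175 [ 592. -187.  175.] head [ 75. -79.]
190 [ 581. -172.  190.] head [ 60. -67.]
204 [ 570. -157.  204.] head [ 47. -55.]
215 [ 562. -146.  215.] head [ 36. -46.]
```

View pics/p3.png

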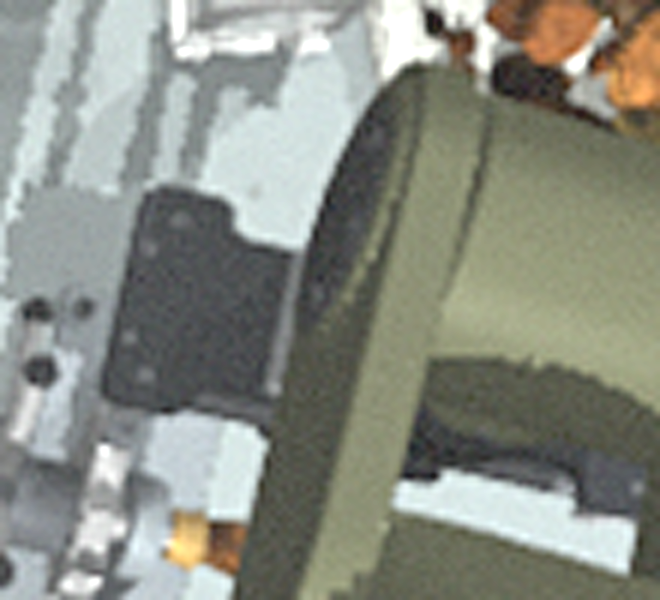

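The top view shows the body's left-edge corners at (145,190) and (105,400), which agrees with the reported x and y. In the scene view the fingertip is at (296.6,113.1), and that fits z≈204, not the reported 175. So the tip sits about 29 mm higher than reported and passed over the ball without touching it. I'll back off, go 29 mm lower and test by contact, staying well above the stone either way.

Call:
play_rows:
  series:
    - [[0.02,0,0],0,1]
    - [[0.04,0,0],0,1]
    - [[0.04,0.015,0],0,1]
    - [[0.04,0.029,0],0,1]
    - [[0.04,0.029,0],0,1]
    - [[0.03,0.029,0],0,1]
    - [[0.024,0.029,0],0,1]
    - [[0.018,0.029,0],0,1]
    - [[0.012,0.029,0],0,1]
    - [[0.006,0.029,0],0,1]
    - [[0.0,0.029,0],0,1]
    - [[0.0,0.029,0],0,1]
    - [[0.0,0.029,0],0,1]

```text
clock: 4.4
eef_pos: [574.1, -153.6, 145.9]
eef_rot: [-1.572, -0.001, 2.891]
wrist_force: [-0.2, -1.2, 0.1]
finger_gap: 0.2
```

Run:
```python
from h import *
st()
a=manip.camera("scene")[78:148,250:330]
c=cv2.convertScaleAbs(cv2.resize(a,None,fx=7,fy=7,interpolation=2),alpha=1.0,beta=10)
cv2.imwrite("pics/p4.png",c[:,:,::-1])
for p in(0,.2,.3,.4,.6,.8):
    a=np.radians(-25.2)+p
    print(p,((proj("scene",W(q,[76+75*np.sin(a),-50,121+75*np.cos(a)]))[0]-[250,78])*7+3).round())
```

```text
t 4.4 head [ 49.5 -50.7 145.9] rot [-1.572e+00 -1.000e-03  2.891e+00] gap 0.2 F [-0.2 -1.2  0.1] j [-0.32  0.42  1.42  0.    1.31  1.5 ]
0 [317. 298.]
0.2 [291. 261.]
0.3 [277. 245.]
0.4 [264. 231.]
0.6 [236. 209.]
0.8 [209. 195.]
```

View pics/p4.png

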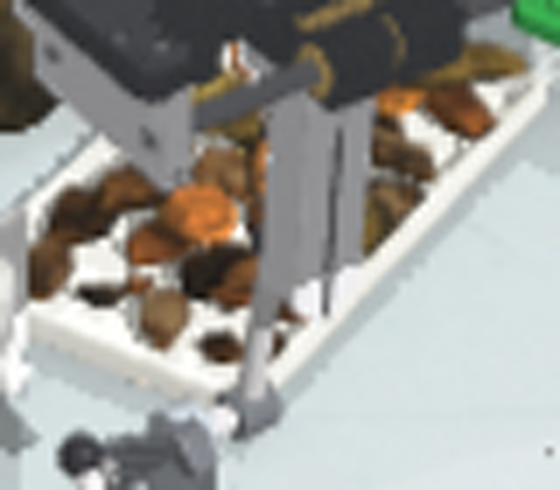

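The lever is now leaning on the finger, with the rod running from (255,405) up to about (265,320), so the pawl is at about 0.3 rad. That makes the height correction right. I'll keep pushing.

Call:
play_rows:
  series:
    - [[-0.007,0,0],0,1]
    - [[-0.014,0,0],0,1]
    - [[-0.021,0,0],0,1]
    - [[-0.028,0,0],0,1]
    - [[-0.033,0,0],0,1]
    - [[-0.038,0,0],0,1]
    - [[-0.043,0,0],0,1]
    - [[-0.048,0,0],0,1]
    - [[-0.053,0,0],0,1]
    - [[-0.058,0,0],0,1]
    - [[-0.058,0,0],0,1]
    - [[-0.058,0,0],0,1]
    - [[-0.04,0,0],0,1]
    - [[-0.02,0,0],0,1]
    - [[-0.02,-0.05,0],0,1]
    - [[-0.02,-0.09,0],0,1]
    - [[-0.02,-0.09,0],0,1]

```text
clock: 6.15
eef_pos: [594.9, -159.2, 242.4]
eef_rot: [-1.571, 0.009, 2.891]
wrist_force: [-0.4, -0.1, -0.5]
finger_gap: 0.5
```

```bash
cat >> h.py <<'E'
def shot(n,x0,x1,y0,y1,f,fn):
    a=manip.camera(n)[y0:y1,x0:x1]
    cv2.imwrite(fn,cv2.convertScaleAbs(cv2.resize(a,None,fx=f,fy=f,interpolation=2),alpha=1.2,beta=10)[:,:,::-1])
E
python3 - <<'E'
from h import *
shot("scene",235,335,85,215,4.5,"pics/p5.png")
for X in([131,-50,172],[44,-50,189]): print(((proj("scene",W(q,X))[0]-[235,85])*4.5+2).round())
to([-63,38,133])
E
```

```text
[168.  96.]
[272. 160.]
t 6.2 head [ 70.2 -50.8 238.9] rot [-1.571  0.004  2.891] gap 0.4 F [-0.4 -0.5 -1.6] j [-0.32  0.41  1.22  0.    1.51  1.5 ]
shift m [ 0.1337  0.1054 -0.0887]
```

View pics/p5.png

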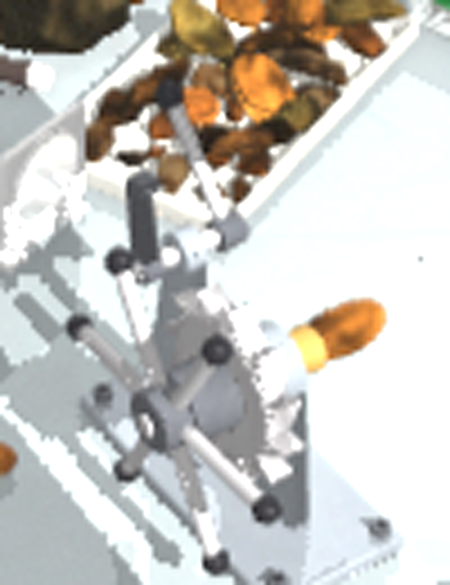

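The pawl is thrown right back: its ball is at (168,92) against a predicted (168,96). The wheel hasn't moved, with the spoke ball at (217,350). Next is the spoke.

Call:
play_rows:
  series:
    - [[0.035,0,-0.022],0,1]
    - [[0.07,0,-0.045],0,1]
    - [[0.105,0,-0.068],0,1]
    - [[0.134,0,-0.089],0,1]
    - [[0.134,0,-0.089],0,1]
    - [[0.134,0.04,-0.089],0,1]
    - [[0.134,0.08,-0.089],0,1]
    - [[0.134,0.105,-0.089],0,1]
    - [[0.134,0.105,-0.089],0,1]
    - [[0.127,0.105,-0.089],0,1]
    - [[0.121,0.105,-0.089],0,1]
    - [[0.116,0.105,-0.089],0,1]
    - [[0.111,0.105,-0.089],0,1]
    - [[0.106,0.105,-0.089],0,1]
    - [[0.101,0.105,-0.089],0,1]
    - [[0.096,0.105,-0.089],0,1]
    - [[0.092,0.105,-0.089],0,1]
    - [[0.088,0.105,-0.089],0,1]
    - [[0.088,0.105,-0.089],0,1]
    - [[0.088,0.105,-0.089],0,1]

```text
clock: 8.2
eef_pos: [531.4, -51.0, 133.5]
eef_rot: [-1.571, 0.004, 2.891]
wrist_force: [-0.4, -0.5, -0.2]
finger_gap: 0.3
```

Run:
```python
from h import *
shot("scene",235,335,85,215,4.5,"pics/p6.png")
for w in(0,.3,.4,.5): print(w,[((proj("scene",W(q,ball(b,w)))[0]-[235,85])*4.5+2).round() for b in(-25,35,-85,95,-145)])
st()
```

```text
0 [array([216., 348.]), array([118., 262.]), array([268., 507.]), array([ 80., 331.]), array([219., 563.])]
0.3 [array([187., 308.]), array([ 98., 267.]), array([264., 466.]), array([ 86., 370.]), array([241., 563.])]
0.4 [array([177., 297.]), array([ 92., 272.]), array([260., 450.]), array([ 89., 384.]), array([247., 560.])]
0.5 [array([167., 288.]), array([ 88., 278.]), array([256., 435.]), array([ 94., 398.]), array([253., 556.])]
t 8.25 head [-17.3  38.3 133.5] rot [-1.571  0.004  2.891] gap 0.6 F [-0.9  0.4 -0.1] j [-0.16  0.29  1.62 -0.    1.23  1.66]
```

View pics/p6.png

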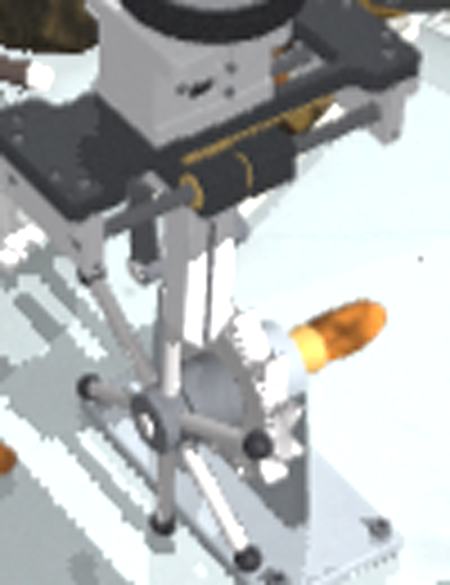

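Spoke balls at (88,385), (258,443) and (247,558) put the wheel at about 0.41. Next I'll go round to the far side of the thumb ball.

Call:
play_rows:
  series:
    - [[0.012,0,0],0,1]
    - [[0.012,-0.04,0],0,1]
    - [[0.012,-0.08,0],0,1]
    - [[0.012,-0.11,0],0,1]
    - [[-0.025,-0.11,0.018],0,1]
    - [[-0.063,-0.11,0.036],0,1]
    - [[-0.1,-0.11,0.054],0,1]
    - [[-0.14,-0.11,0.072],0,1]
    - [[-0.18,-0.11,0.088],0,1]
    - [[-0.18,-0.11,0.088],0,1]
    - [[-0.18,-0.11,0.088],0,1]
    - [[-0.18,-0.07,0.088],0,1]
    - [[-0.18,-0.03,0.088],0,1]
    - [[-0.18,-0.004,0.088],0,1]
    - [[-0.18,-0.004,0.088],0,1]

```text
clock: 9.75
eef_pos: [681.8, -179.4, 135.7]
eef_rot: [-1.571, -0.001, 2.892]
wrist_force: [-0.0, -0.1, 0.3]
finger_gap: 0.2
```

Run:
```python
from h import *
st()
```

```text
t 9.75 head [160.3 -49.  135.7] rot [-1.571e+00 -1.000e-03  2.892e+00] gap 0.2 F [-0.  -0.1  0.3] j [-0.31  0.68  1.04  0.    1.42  1.51]
```

Call:
play_rows:
  series:
    - [[0.01,0,0],0,1]
    - [[0.018,0,0],0,1]
    - [[0.025,0,0],0,1]
    - [[0.031,0,0],0,1]
    - [[0.037,0,0],0,1]
    - [[0.043,0,0],0,1]
    - [[0.049,0,0],0,1]
    - [[0.055,0,0],0,1]
    - [[0.061,0,0],0,1]
    - [[0.067,0,0],0,1]
    - [[0.073,0,0],0,1]
    - [[0.078,0,0],0,1]
    - [[0.078,0,0],0,1]
    - [[0.06,0,0],0,1]
    - [[0.06,-0.05,0],0,1]
    - [[0.06,-0.1,0],0,1]
    - [[0.06,-0.1,0],0,1]

```text
clock: 11.45
eef_pos: [625.8, -165.3, 243.0]
eef_rot: [-1.571, 0.01, 2.892]
wrist_force: [-0.1, 0.5, -0.1]
finger_gap: 0.3
```

Run:
```python
from h import *
shot("scene",235,335,85,215,4.5,"pics/p7.png")
to([-27,38,133])
for p in(0,.1,.2,1.257):
    a=np.radians(-25.2)+p
    print(p,((proj("scene",W(q,[76+75*np.sin(a),-50,121+75*np.cos(a)]))[0]-[235,85])*4.5+2).round())
```

```text
t 11.5 head [101.5 -49.1 239. ] rot [-1.571  0.005  2.892] gap 0.3 F [ 0.3  0.2 -0.7] j [-0.32  0.48  1.11  0.    1.54  1.51]
shift m [ 0.129   0.1054 -0.0872]
0 [272. 160.]
0.1 [263. 148.]
0.2 [255. 137.]
1.257 [168.  96.]
```

View pics/p7.png

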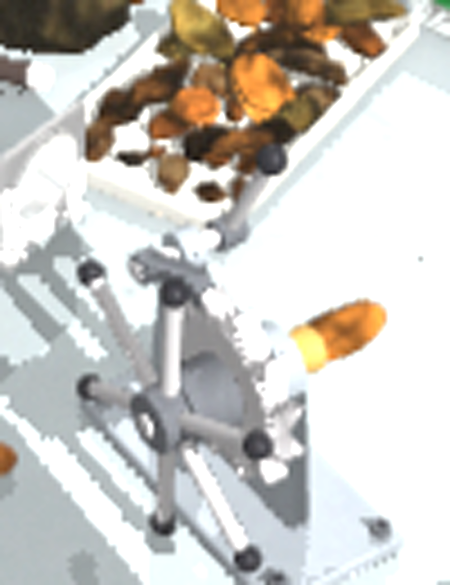

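The pawl is down: thumb ball at (271,158), so about 0.02 rad. The wheel is still at about 0.43, with the spoke ball at (175,293). Now I'll push the spoke to its stop, watching the force.

Call:
play_rows:
  series:
    - [[0.035,0,-0.023],0,1]
    - [[0.07,0,-0.046],0,1]
    - [[0.105,0,-0.069],0,1]
    - [[0.1315,0,-0.087],0,1]
    - [[0.1315,0,-0.087],0,1]
    - [[0.1315,0,-0.087],0,1]
    - [[0.1315,0.04,-0.087],0,1]
    - [[0.1315,0.08,-0.087],0,1]
    - [[0.1315,0.105,-0.087],0,1]
    - [[0.1315,0.105,-0.087],0,1]
    - [[0.124,0.105,-0.087],0,1]
    - [[0.118,0.105,-0.087],0,1]
    - [[0.115,0.105,-0.087],0,1]
    - [[0.1125,0.105,-0.087],0,1]
    - [[0.1125,0.105,-0.087],0,1]
    - [[0.1125,0.105,-0.087],0,1]

```text
clock: 13.1
eef_pos: [538.0, -53.0, 133.6]
eef_rot: [-1.571, 0.005, 2.892]
wrist_force: [-0.4, 0.5, -0.2]
finger_gap: 0.5
```

Call:
play_rows:
  series:
    - [[-0.001,0,0],0,1]
    - [[-0.002,0,0],0,1]
    - [[-0.002,0,0],0,1]

```text
clock: 13.4
eef_pos: [539.7, -53.5, 133.6]
eef_rot: [-1.571, 0.005, 2.892]
wrist_force: [-1.8, -0.5, 0.9]
finger_gap: 0.5
```

Run:
```python
from h import *
st()
```

```text
t 13.4 head [ -8.6  37.9 133.6] rot [-1.571  0.005  2.892] gap 0.5 F [-1.8 -0.5  0.9] j [-0.17  0.31  1.59 -0.    1.23  1.65]
```

Call:
play_rows:
  series:
    - [[-0.001,0,0],0,1]
    - [[-0.001,0,0],0,1]

```text
clock: 13.6
eef_pos: [540.2, -53.6, 133.5]
eef_rot: [-1.571, 0.003, 2.892]
wrist_force: [-7.0, 1.1, 3.2]
finger_gap: 0.8
```

Call:
play_rows:
  series:
    - [[-0.001,0,0],0,1]
    - [[-0.001,0,0],0,1]

```text
clock: 13.8
eef_pos: [540.3, -53.6, 133.5]
eef_rot: [-1.571, 0.001, 2.892]
wrist_force: [-8.9, 2.3, 3.8]
finger_gap: 0.4
```

The stop is reached: the force rises to 9 N and the tip holds at x≈-8, as predicted. I'll back off, lift clear and check.

Call:
play_rows:
  series:
    - [[0.006,0,0],0,1]
    - [[0.015,0,0],0,1]
    - [[0.015,-0.05,0],0,1]
    - [[0.015,-0.1,0],0,1]
    - [[0.05,-0.13,0],0,1]
    - [[0.09,-0.13,0],0,1]
    - [[0.12,-0.13,0],0,1]
    - [[0.12,-0.13,0],0,1]
    - [[0.12,-0.13,0],0,1]

```text
clock: 14.7
eef_pos: [423.8, -23.9, 263.9]
eef_rot: [-1.571, 0.003, 2.892]
wrist_force: [-0.2, -0.7, -0.5]
finger_gap: 0.8
```

Run:
```python
from h import *
shot("scene",190,350,85,245,3.7,"pics/p8.png")
g=lambda X:((proj("scene",W(q,X))[0]-[190,85])*3.7+2).round()
for w in(.43,.5236,.6): print(w,[g(ball(b,w)).tolist() for b in(-25,35,-85,95,-145)])
for p in(0,.06,.12):
    a=np.radians(-25.2)+p; print(p,g([76+75*np.sin(a),-50,121+75*np.cos(a)]))
st()
```

```text
0.43 [[310.0, 242.0], [242.0, 225.0], [380.0, 367.0], [241.0, 320.0], [372.0, 460.0]]
0.5236 [[303.0, 235.0], [239.0, 230.0], [376.0, 355.0], [245.0, 330.0], [376.0, 457.0]]
0.6 [[296.0, 230.0], [236.0, 235.0], [373.0, 344.0], [248.0, 339.0], [379.0, 453.0]]
0 [390. 132.]
0.06 [386. 126.]
0.12 [382. 120.]
t 14.75 head [-127.8   37.8  263.5] rot [-1.571e+00  2.000e-03  2.892e+00] gap 0.5 F [ 0.4 -0.   0.6] j [-0.14 -0.05  1.7  -0.    1.49  1.68]
```

View pics/p8.png

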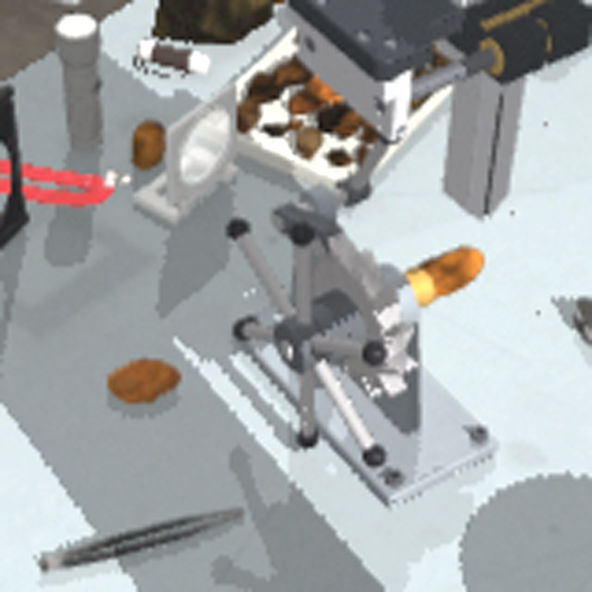

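The wheel is at about 0.525: the balls at (302,235), (375,353) and (375,456) match the prediction. The gripper hides the thumb ball, so I'll move clear and measure it numerically.

Call:
play_rows:
  series:
    - [[0,-0.05,0.04],0,1]
    - [[0,-0.08,0.08],0,1]
    - [[0,-0.08,0.12],0,1]
    - [[0,-0.08,0.15],0,1]
    - [[0,-0.08,0.15],0,1]

```text
clock: 15.25
eef_pos: [386.8, -172.5, 343.0]
eef_rot: [-1.571, 0.001, 2.888]
wrist_force: [0.5, -0.2, -0.4]
finger_gap: 0.4
```

Run:
```python
from h import *
a=cv2.cvtColor(manip.camera("scene"),cv2.COLOR_RGB2GRAY)
r=cv2.cvtColor(cv2.imread("pics/scene0.png"),cv2.COLOR_BGR2GRAY)
t=r[114:127,289:302]   # thumb ball at the start (pawl home)
m=cv2.matchTemplate(a[100:140,270:320],t,cv2.TM_CCOEFF_NORMED);_,v,_,l=cv2.minMaxLoc(m)
print("score",v,"at",l,"home at",(19,14))
x,y=l;print("sub",m[y,max(x-1,0):x+2],m[max(y-1,0):y+2,x])
print([proj("scene",W(q,[76+75*np.sin(b),-50,121+75*np.cos(b)]))[0].round(1) for b in(-.44,-.38)])
st()
```

```text
score 0.927319347858429 at (19, 14) home at (19, 14)
sub [0.8325499  0.92731935 0.8721179 ] [0.8270392  0.92731935 0.87089187]
[array([294.9, 120.1]), array([293.8, 118.5])]
t 15.3 head [-127.4 -113.7  342.9] rot [-1.571e+00  1.000e-03  2.889e+00] gap 0.5 F [-0.2  0.9  0. ] j [-0.5  -0.07  1.54  0.    1.67  1.32]
```

The thumb ball is back at its starting pixel, so the pawl is home. Handing in.

```bash
python3 -c "
from cell import manip
print(manip.sign_off())"
```

```text
the job is handed in; nothing more can be done
None
```

The job is done and handed in at about 15 s of the 54 s allowed. I threw the pawl back, pushed the spoke to about 0.41 rad, flipped the pawl down and pushed the spoke on to the stop. The sign-off gives no verdict.

**Last checks**
- **Wheel:** the ball positions put it at about 0.525 rad. At the stop the push force rose to about 9 N and the tip stopped advancing.
- **Pawl:** the thumb ball is back at its starting pixel (template match score 0.93). One pixel is about 0.04 rad, so the pawl is home within the 0.06 rad limit, though with little margin in the measurement.
- **Stone and loose things:** I kept the fingertip about 45 mm or more above the stone and saw no contact forces near it. The tweezers and the loose amber looked undisturbed in the last picture. I did not measure any of the loose things, and the loupe is only partly in view.
- **Robot:** clear of everything, with the wrist force near zero.

**One disagreement:** in the camera the fingertip was about 29 mm higher than the reported TCP height. The first push therefore passed over the thumb ball without touching it. I worked 29 mm lower from then on and every contact came where expected. I did not find the cause.

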